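# Fold down the bit rack and shut the drill case

## Robot

A 6-joint arm with a two-finger parallel gripper is mounted at the origin on the work surface. World frame = base frame: x ahead of the robot, y to its left, z up, the work surface at z = 0. Lengths are in m, angles in rad, forces in N, time in s.
With the tool pointing down it reaches from about 0.375 to 0.9 m from the base axis. Payload 3.1 kg.
Tool frame: the origin (TCP) lies between the finger pads; the fingertips stand 22 mm ahead of it and the grasp point (between the pads) lies 3 mm ahead of it; z points along the fingers, y is the direction in which the jaws open and shut (so a half turn about z gives the same grasp; the last joint's range is limited). The gripper opens to 87 mm and grips with 3 to 60 N. Pads are 19 mm wide; open, the fingers measure 117 mm over their backs; the gripper's body (75 mm by 190 mm) begins 51 mm behind the grasp point.
Start: joints at [1.026, 0.527, 1.433, -0, 1.181, -0.178], TCP at [0.224, 0.583, 0.245] pointing down, gripper open.
Joint ranges: [-3.08, 3.08], [-0.75, 2.2], [0.22, 2.44], [-1.43, 4.57], [0, 2.65], [-2.85, 2.85]. Speed limits (rad/s): [2.79, 2.79, 3.14, 3.14, 3.14, 3.14].

## Interface

Orientations are given as a unit quaternion [x, y, z, w].
In Python, from rig import get_obs, camera, get_calibration, hand_in, search_frame gives the robot as it stands.
- The arm moves only by the shell command python3 -m jog 'ROWS' [FORCE]. ROWS is JSON, a list of rows, each an object with "grip": the closure in counts, from 0 (fully open) to 255 (shut); "travel": the shift along the world's x, y, z in cm, a list of three; "twist": the turn about the world's z in degrees. A call has 1 to 8 rows; each row shifts and turns the commanded pose from where the row before left it; what a row does not reach is not made up. A row lasts 1/10 s, in which the tool goes at most 50 mm and 8.59 degrees, less where a joint would pass 70% of its speed; a pose out of reach is approached as far as the arm can. A call is refused whole if a number of a shift passes 5 or a number of a turn 8.59, either way. A call with a gripper value outside its range is refused whole. The fingers move at their own pace and stop on an object; FORCE is the grip in N (left out, the last holds). Time passes only in rows, so rows that do not move let the fingers close. It gives the time, the measured TCP pose, the force and the opening at its end, in the units of the state.
- get_obs(): the state, without advancing time (a new reading comes with each control period).
- camera(name): name is "side" or "top"; returns the picture (400x640x3 uint8, red, green, blue); there is no depth.
- get_calibration(name): a dict with "fx", "fy", "cx", "cy" (pixels), "R" (3x3) and "t" (3): a world point X has camera coordinates R X + t. Camera axes: x right, y down, z forward; pixel columns grow to the right and rows downward; lengths in m; the calibration is good to about 2 mm. A picture is of the moment at which its call begins. get_calibration takes no time and is no camera call.
- hand_in(): hands the job in, once; it reports no verdict.
Trained networks look in the newest picture that a camera, given by its name, has taken for a name from the list of things; names that differ only in an ending like _2 or _b are one class to them, and where a whole thing is asked for, a point or a joint stands for the part that bears it (a point fixed in the world has none). Each returns a list of dicts, best first, with "p" (0 to 1); they miss things now and then, are a little off and sometimes report something else, mostly with a low value. They report only what shows in the picture. A call takes as long as a camera call. They do not tell look-alikes from the thing itself.
- search_frame(target, camera): "at" ([x, y, z] in m, in world coordinates, good to about 4 mm: the middle of the surface that is visible of it).
The state is a dict: "time": time; "q": joint angles; "joint_velocities": joint speeds; "joint_torque": joint torques, N m; "position": TCP position; "tool_rot": TCP orientation; "ft_force": force on the tool from outside, world axes, zero at the start; "moment": the same for the moment, N m; "grip_width": finger opening in m.
Only numpy, scipy, OpenCV 4.12 (cv2) and the standard library are available. Lean on these libraries where they do the work, as an engineer would, in place of code of your own. Each camera call takes 0.05 s, during which the arm holds its last target. There are 200 camera calls.

## Task

The drill case on the bench stands open with its bit rack tipped up. Push the upright rack down flat into the case first, then push the lid over and shut it completely, without slamming it. The case stays on the bench where it is, and the oil bottle, socket, screwdriver and steel cup beside it stay as they are.

Things in the scene. Friction and masses are not known exactly. Their poses are not given: they have to be found in the camera images.
- case: Red sheet-steel drill case, open, loose on the bench on rubber feet (about 3 kg in all; a push over about 15 N slides it). Lower shell 180 (x) by 260 (y) by 60 mm (z, rim height), walls 3 mm. Origin at the centre of its underside, z up. The lid is hinged along the top of the +x wall, the bit rack inside the -x wall; both hinges run along the case's y.
- rack (a joint): Bit rack angle, rad: 0 = flat inside the case (stop), 1.57 = upright, 1.68 = other stop, leaning out over the -x wall. It starts near upright, in the lid's way, and folds towards the case's +x, so it is pushed on the face that looks to the case's -x; folded, that face looks up, 52 mm above the bench. Stiff hinge (0.42 N m, about 4 N at the free edge): it stays at any angle.
- rack_hinge (a point): Middle of the rack's hinge axis: in the case's frame at x -68, y 0, z 36 mm. Axes turn with the rack: x from hinge to free edge, z out of the face to be pushed, y along the hinge. The rack is a frame 236 mm wide (y), 125 mm from hinge to free edge, 16 mm thick (z 0 to 16), with ten drill bits on a sheet back (z 0 to 2), two black bars and a yellow bar at the free edge.
- rack_bar (a point): Middle of the pushed face of the yellow bar at the rack's free edge: 117 mm from the hinge axis along the rack, 16 mm out from it. The bar is 16 mm broad. Axes as for rack_hinge.
- lid (a joint): Lid angle, rad: 0 = shut on the rim, 1.57 = standing upright, 2.1 = leaning back, away from the case (stop). It starts leaning back. A shallow steel tray 180 mm from hinge to free edge, 260 mm wide, 20 mm deep; shut, its outside is 80 mm above the bench. Stiff hinge (0.48 N m, about 3 to 5 N at the free edge): it stays at any angle and does not fall by itself.
- lid_hinge (a point): Middle of the lid's hinge axis: in the case's frame at x +90 mm, y 0, z 60 mm. Its own axes turn with the lid: -x runs from the hinge to the free edge, z towards the outside of the lid (the outer face lies 20 mm from the axis), y along the hinge.
- lid_edge (a point): Middle of the lid's free edge, on its outer face: 180 mm from the hinge along the lid and 20 mm out. Axes as for lid_hinge.
- oil: Blue plastic oil bottle with red cap and yellow label, 48 mm diameter, 150 mm tall, standing upright beside the case on its -x side. Origin at the centre of its underside, z up.
- socket: Steel socket, 32 mm diameter, 45 mm tall, standing beside the case on its -x side. Origin at the centre of its underside, z up.
- driver: Screwdriver with orange handle, 200 mm long, lying behind the lid on the case's +x side, along the case's y roughly. Origin under its middle, x along it towards the tip.
- cup: Steel cup, 70 mm across, 50 mm tall, standing at the case's -y end. Origin at the centre of its underside, z up.
Not all that is in view belongs to the job. Several things look just like the oil: the one meant starts farthest to the robot's left.

How it is judged:
By the outcome, as a careful person would: the job done as asked, in the order asked, and still so for the second after the job is handed in, with the robot touching nothing.
It also fails if it takes over 58 s, if anything falls off the work surface, if the arm or the gripper's body presses on something with over 40 N, if the wrist force passes 120 N, or if a joint passes its speed limit or range.

## Working session

There is one attempt and no reset: what is moved stays moved. The work goes in short steps, Python scripts to look and compute and a shell command to move; the robot and the scene stay as the last step left them, time stands still between calls to the robot, and variables do not carry over. Pictures are saved under pics/ and viewed, about 8 in all and at most 12, crops included, and the job is handed in when it is done.

```bash
mkdir -p pics; python3 - <<'E'
from rig import *
import cv2,numpy as np
for n in("side","top"):
    im=camera(n);cv2.imwrite(f"pics/{n}0.png",im[:,:,::-1])
    c=get_calibration(n);R=np.array(c["R"]);print(n,c["fx"],c["cx"],c["cy"],(-R.T@np.array(c["t"])).round(3),R[2].round(2))
    for t in("case","rack_bar","rack_hinge","lid_edge","lid_hinge","rack","lid","oil","socket","driver","cup"):
        print(t,[(np.round(d["at"],3).tolist(),round(d["p"],2)) for d in search_frame(t,n)][:4])
o=get_obs();print(o["time"],o["position"],o["tool_rot"],o["ft_force"])
E
```

```text
side 480.2685671596752 319.7498638390775 203.98420922666202 [ 0.082 -0.571  0.923] [ 0.44  0.49 -0.76]
case [([0.544, 0.032, 0.103], 0.89)]
rack_bar [([0.487, -0.104, 0.111], 0.6)]
rack_hinge [([0.489, -0.103, 0.112], 0.87)]
lid_edge [([0.591, 0.077, 0.152], 0.68)]
lid_hinge []
rack [([0.49, -0.104, 0.112], 0.91), ([0.745, -0.147, 0.034], 0.69)]
lid []
oil [([0.45, -0.358, 0.09], 0.94), ([0.597, -0.372, 0.09], 0.92), ([0.678, -0.358, 0.093], 0.92), ([0.545, -0.29, 0.087], 0.57)]
socket [([0.384, -0.181, 0.037], 0.75), ([0.547, 0.031, 0.101], 0.41)]
driver []
cup [([0.747, -0.146, 0.032], 0.71)]
top 484.2597622171012 323.4142739397305 195.1837969743998 [ 0.417 -0.021  1.261] [ 0.15  0.02 -0.99]
case [([0.55, 0.005, 0.027], 0.93)]
rack_bar [([0.49, -0.098, 0.159], 0.79), ([0.556, -0.27, 0.099], 0.72)]
rack_hinge [([0.494, -0.099, 0.158], 0.77)]
lid_edge [([0.591, 0.072, 0.144], 0.9)]
lid_hinge [([0.591, 0.068, 0.147], 0.77)]
rack [([0.489, -0.102, 0.157], 0.77)]
lid [([0.589, 0.074, 0.152], 0.92)]
oil [([0.458, -0.341, 0.103], 0.96), ([0.683, -0.349, 0.095], 0.9), ([0.552, -0.272, 0.098], 0.8), ([0.608, -0.358, 0.096], 0.79)]
socket [([0.382, -0.17, 0.043], 0.71)]
driver [([0.677, 0.125, 0.028], 0.63)]
cup [([0.741, -0.154, 0.02], 0.58)]
1.2 [0.22409021 0.58340628 0.24455324] [ 1.82364487e-01  9.83230997e-01 -1.67195356e-05 -6.96621130e-06] [ 0.90018333 -0.20611207  0.6369356 ]
```

View pics/top0.png

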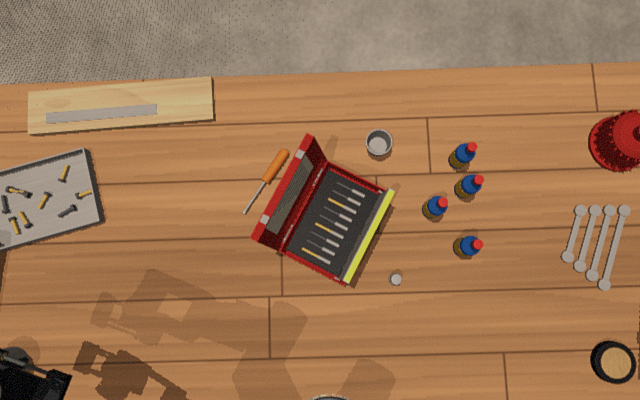

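View pics/side0.png

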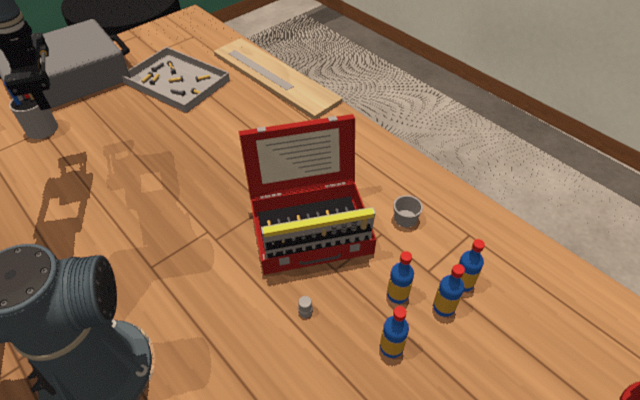

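Top view: the rack's yellow bar runs (392,192)–(348,283), the lid leans back at the left from (310,138) to (256,240), and the cup is at (379,143), the socket at (396,280) and the driver at (266,180). There are four look-alike bottles, at (437,205), (470,185), (462,155) and (468,245). The one farthest to the robot's left (largest y, leftmost in the image) is (437,205), at y≈-0.27. I'll enlarge the view to confirm that and pick the corners.

```bash
python3 - <<'E'
import cv2
a=cv2.imread("pics/top0.png")[125:295,240:490];b=cv2.imread("pics/side0.png")[105:285,230:430]
cv2.imwrite("pics/topc.png",cv2.resize(a,None,fx=3.2,fy=3.2,interpolation=cv2.INTER_CUBIC))
cv2.imwrite("pics/sidec.png",cv2.resize(b,None,fx=3.2,fy=3.2,interpolation=cv2.INTER_CUBIC))
E
```

```text
(no output)
```

View pics/topc.png

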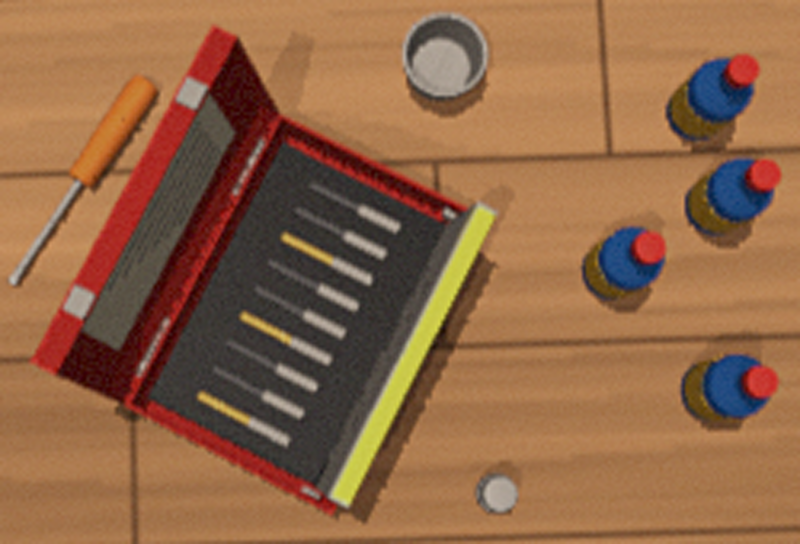

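View pics/sidec.png

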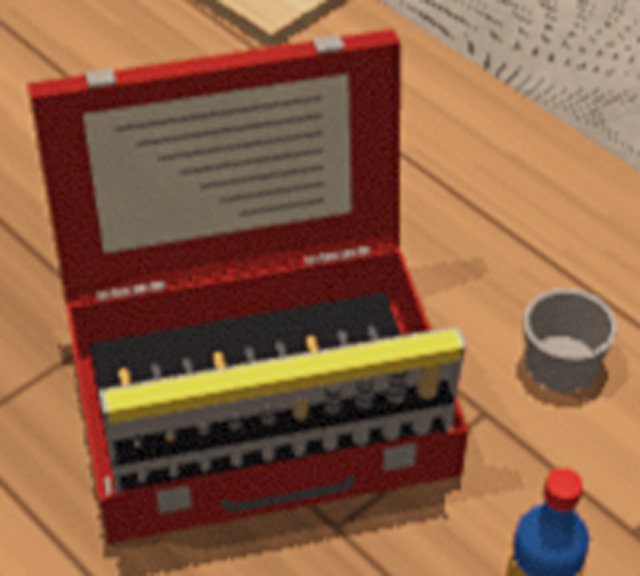

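The crop confirms the oil at top (437,205): the leftmost of the four bottles and the nearest to the case. Next I fit the case pose and both joint angles from the picked corners.

```bash
cat >fit.py <<'E'
import numpy as np
from scipy.optimize import least_squares
from rig import get_calibration
C={n:get_calibration(n) for n in("top","side")}
OFF={"top":(240,125),"side":(230,105)}
def proj(n,X):
    c=C[n];p=np.array(c["R"])@X+np.array(c["t"]);return np.array([c["fx"]*p[0]/p[2]+c["cx"],c["fy"]*p[1]/p[2]+c["cy"]])
def world(p,X):
    c,s=np.cos(p[2]),np.sin(p[2]);return np.array([p[0]+c*X[0]-s*X[1],p[1]+s*X[0]+c*X[1],X[2]])
def rack(a,x,y,z): # a=0: x->+x, z up ; raising turns free edge up
    return np.array([-.068+x*np.cos(a)-z*np.sin(a),y,.036+x*np.sin(a)+z*np.cos(a)])
def lid(a,x,y,z): # x = distance from hinge
    return np.array([.09-x*np.cos(a)+z*np.sin(a),y,.06+x*np.sin(a)+z*np.cos(a)])
E
cat >run.py <<'E'
from fit import *
W=.118;L=.13
P=[("top",(215,27),lambda p:lid(p[4],.18,-L,.02)),("top",(33,360),lambda p:lid(p[4],.18,L,.02)),
("top",(237,38),lambda p:lid(p[4],.18,-L,0)),("top",(58,372),lambda p:lid(p[4],.18,L,0)),
("top",(280,120),lambda p:np.array([.09,-L,.06])),("top",(130,408),lambda p:np.array([.09,L,.06])),
("side",(32,85),lambda p:lid(p[4],.18,L,.02)),("side",(397,33),lambda p:lid(p[4],.18,-L,.02)),
("side",(33,97),lambda p:lid(p[4],.18,L,0)),("side",(398,43),lambda p:lid(p[4],.18,-L,0)),
("side",(68,303),lambda p:np.array([.09,L,.06])),("side",(402,247),lambda p:np.array([.09,-L,.06])),
("side",(107,543),lambda p:np.array([-.09,L,.003])),("side",(462,478),lambda p:np.array([-.09,-L,.003])),
("side",(467,430),lambda p:np.array([-.09,-L,.06])),
("top",(497,212),lambda p:rack(p[3],.125,-W,.016)),("top",(348,507),lambda p:rack(p[3],.125,W,.016)),
("top",(475,205),lambda p:rack(p[3],.125,-W,.0)),("top",(328,500),lambda p:rack(p[3],.125,W,.0)),
("side",(110,418),lambda p:rack(p[3],.109,W,.016)),("side",(463,357),lambda p:rack(p[3],.109,-W,.016)),
("side",(460,332),lambda p:rack(p[3],.125,-W,0)),]
f=lambda p:np.concatenate([proj(n,world(p,g(p)))-np.array(q)/3.2-OFF[n] for n,q,g in P])
r=least_squares(f,[.55,0,1.1,1.57,2.0],loss="soft_l1");p=r.x
print(p.round(4),f(p).reshape(-1,2).round(1).tolist());np.save("p.npy",p)
print("ex",np.cos(p[2]),np.sin(p[2]))
print("bar face",world(p,rack(p[3],.117,0,.016)),"lid edge",world(p,lid(p[4],.18,0,.02)),"hingeR",world(p,[-.068,0,.036]),"hingeL",world(p,[.09,0,.06]))
E
python3 run.py
```

```text
[ 0.5327 -0.0322  1.06    1.6361  1.7389] [[0.5, -1.7], [0.1, -0.4], [1.5, -1.6], [0.1, 0.1], [1.1, -2.9], [-0.7, -1.6], [-2.4, -0.4], [-1.7, -1.2], [-1.9, 0.5], [0.3, -0.1], [-1.5, 0.7], [-1.2, 0.4], [-0.6, 1.0], [-0.5, -0.0], [-0.1, 0.3], [0.7, -1.1], [0.3, -0.9], [1.4, -2.1], [0.2, -2.1], [-2.2, 1.7], [-0.8, 0.6], [-1.3, -2.1]]
ex 0.48888963881774 0.872345643112098
bar face [ 0.48795534 -0.11207615  0.15170737] lid edge [0.60110016 0.08981275 0.2341161 ] hingeR [ 0.49949151 -0.09149169  0.036     ] hingeL [0.57673608 0.04633892 0.06      ]
```

```bash
python3 -m jog '[{"grip":255,"travel":[0,0,4.5],"twist":-8.2},{"grip":255,"travel":[0,0,4.5],"twist":-8.2},{"grip":255,"travel":[1,-4.3,0],"twist":-8.2},{"grip":255,"travel":[1,-4.3,0],"twist":-8.2},{"grip":255,"travel":[1.4,-4.3,0],"twist":-8.2},{"grip":255,"travel":[1.4,-4.3,0],"twist":-8.2},{"grip":255,"travel":[1.4,-4.3,0],"twist":-8.2},{"grip":255,"travel":[1.4,-4.3,0],"twist":-8.2}]' 10
python3 -m jog '[{"grip":255,"travel":[1.4,-4.3,0],"twist":-8.2},{"grip":255,"travel":[1.4,-4.3,0],"twist":-8.2},{"grip":255,"travel":[1.4,-4.3,0],"twist":-8.2},{"grip":255,"travel":[1.4,-4.3,0],"twist":-8.1},{"grip":255,"travel":[1.4,-4.3,0],"twist":0},{"grip":255,"travel":[1.4,-4.3,0],"twist":0},{"grip":255,"travel":[1.4,-4.3,0],"twist":0},{"grip":255,"travel":[1.4,-4.3,0],"twist":0}]' 10
```

```text
time: 2.0
position: [0.3003, 0.3238, 0.3348]
tool_rot: [0.688, 0.726, 0.0, 0.0]
ft_force: [1.7, 0.6, -0.5]
grip_width: 0.0309
time: 2.8
position: [0.4123, -0.0205, 0.3349]
tool_rot: [0.863, 0.505, 0.0, 0.0]
ft_force: [1.6, 0.4, 0.1]
grip_width: 0.0004
```

```bash
python3 -m jog '[{"grip":255,"travel":[1.9,-4,0],"twist":0},{"grip":255,"travel":[1.9,-4,0],"twist":0},{"grip":255,"travel":[1.9,-3.8,0],"twist":0},{"grip":255,"travel":[0,0,-4],"twist":0},{"grip":255,"travel":[0,0,-4],"twist":0},{"grip":255,"travel":[0,0,-4],"twist":0},{"grip":255,"travel":[0,0,-3],"twist":0},{"grip":255,"travel":[0,0,-2],"twist":0}]'
python3 - <<'E'
from rig import *
import cv2,numpy as np
from fit import *
o=get_obs();print(o["time"],o["position"],o["ft_force"])
cv2.imwrite("pics/s1.png",np.vstack([cv2.resize(camera("side")[100:300,220:480],None,fx=2,fy=2),cv2.resize(camera("top")[130:260,240:500],None,fx=2,fy=2)[:200]])[:,:,::-1])
E
```

```text
time: 3.6
position: [0.4681, -0.1362, 0.1625]
tool_rot: [0.863, 0.505, -0.001, -0.001]
ft_force: [-0.2, 0.2, -0.1]
grip_width: 0.0005
3.6 [ 0.46812803 -0.1361775   0.16245644] [-0.21798019  0.246404   -0.12751505]
```

View pics/s1.png

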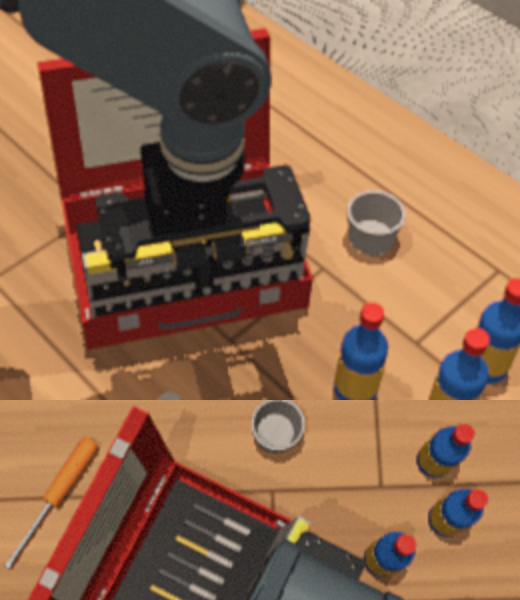

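The fingers stand in front of the bar (side view around (205,265) in the composite), clear of the bottles. Next I push the rack along its arc.

```bash
python3 -m jog '[{"grip":255,"travel":[0.47,0.84,0],"twist":0},{"grip":255,"travel":[0.47,0.84,0],"twist":0},{"grip":255,"travel":[0.47,0.84,0],"twist":0},{"grip":255,"travel":[0.47,0.84,0],"twist":0},{"grip":255,"travel":[0.47,0.84,0],"twist":0},{"grip":255,"travel":[0.47,0.84,0.2],"twist":0},{"grip":255,"travel":[0.47,0.84,0.1],"twist":0},{"grip":255,"travel":[0,0,0],"twist":0}]'
```

```text
time: 4.5
position: [0.5023, -0.076, 0.1674]
tool_rot: [0.863, 0.506, 0.0, -0.001]
ft_force: [0.5, -0.0, 0.5]
grip_width: 0.0004
```

```bash
cat >look.py <<'E'
import sys,cv2,numpy as np
from rig import *
s=camera("side")[90:290,210:470];t=camera("top")[125:300,240:500]
cv2.imwrite(sys.argv[1],np.vstack([cv2.resize(s,None,fx=1.6,fy=1.6),cv2.resize(t,None,fx=1.6,fy=1.6)])[:,:,::-1])
for n in sys.argv[2:]: print(n,[[(np.round(d["at"],3).tolist(),round(d["p"],2)) for d in search_frame(n,c)][:2] for c in("side","top")])
E
python3 look.py pics/s2.png rack_bar
```

```text
rack_bar [[([0.501, -0.079, 0.106], 0.91)], []]
```

View pics/s2.png

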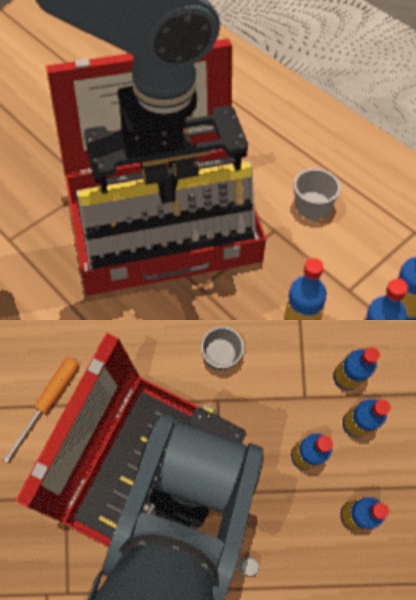

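The rack has tilted forward with the finger on its bar (side view, about (165,185)), and the case hasn't moved. I continue along the arc.

```bash
python3 -m jog '[{"grip":255,"travel":[0.55,0.99,-0.4],"twist":0},{"grip":255,"travel":[0.55,0.99,-0.5],"twist":0},{"grip":255,"travel":[0.55,0.99,-0.5],"twist":0},{"grip":255,"travel":[0.49,0.87,-0.8],"twist":0},{"grip":255,"travel":[0.49,0.87,-0.85],"twist":0},{"grip":255,"travel":[0.49,0.87,-0.85],"twist":0},{"grip":255,"travel":[0,0,0],"twist":0}]'
```

```text
time: 5.4
position: [0.5329, -0.0203, 0.1268]
tool_rot: [0.863, 0.506, -0.001, -0.001]
ft_force: [0.7, -0.5, 0.2]
grip_width: 0.0006
```

```bash
python3 -m jog '[{"grip":255,"travel":[0.39,0.7,-1.2],"twist":0},{"grip":255,"travel":[0.39,0.7,-1.2],"twist":0},{"grip":255,"travel":[0.16,0.28,-1],"twist":0},{"grip":255,"travel":[0.16,0.28,-0.8],"twist":0}]'
python3 -m jog '[{"grip":255,"travel":[0.12,0.21,-0.6],"twist":0},{"grip":255,"travel":[0,0,-0.4],"twist":0}]'
python3 -m jog '[{"grip":255,"travel":[0,0,-0.2],"twist":0},{"grip":255,"travel":[0,0,0],"twist":0}]'
```

```text
time: 5.8
position: [0.5444, -0.0021, 0.0854]
tool_rot: [0.863, 0.505, -0.0, -0.0]
ft_force: [-0.0, -0.8, 2.1]
grip_width: 0.0005
time: 6.0
position: [0.5455, 0.0001, 0.0759]
tool_rot: [0.863, 0.505, 0.0, -0.0]
ft_force: [0.4, 0.8, 1.5]
grip_width: 0.0006
time: 6.2
position: [0.5454, -0.0003, 0.0745]
tool_rot: [0.863, 0.505, 0.0, -0.0]
ft_force: [-0.2, 0.5, 0.5]
grip_width: 0.0006
```

```bash
for i in 1 2 3; do python3 -m jog '[{"grip":255,"travel":[0,0,-0.1],"twist":0},{"grip":255,"travel":[0,0,0],"twist":0}]' | grep -E "pos|ft"; done
```

```text
position: [0.5455, -0.0004, 0.0742]
ft_force: [-0.3, 0.3, 3.6]
position: [0.5455, -0.0004, 0.0739]
ft_force: [-2.6, 1.6, 9.5]
position: [0.5456, -0.0004, 0.0736]
ft_force: [-2.8, 0.4, 15.2]
```

The rack is at its stop: the tip is at z≈0.052 and the force rises steeply to 15 N. I lift, cross over the lid and look.

```bash
python3 -m jog '[{"grip":255,"travel":[0,0,2],"twist":0},{"grip":255,"travel":[0,0,4.2],"twist":0},{"grip":255,"travel":[0,0,4.2],"twist":0},{"grip":255,"travel":[0,0,4.2],"twist":0},{"grip":255,"travel":[0,0,4.2],"twist":0},{"grip":255,"travel":[0,0,3.5],"twist":0},{"grip":255,"travel":[0,0,0],"twist":0}]'
python3 -m jog '[{"grip":255,"travel":[1.8,3,0],"twist":0},{"grip":255,"travel":[1.8,3,0],"twist":0},{"grip":255,"travel":[1.9,3.1,0],"twist":0},{"grip":255,"travel":[1.9,3.1,0],"twist":0},{"grip":255,"travel":[0,0,0],"twist":0}]'
python3 look.py pics/s3.png rack_bar lid_edge
```

```text
time: 7.5
position: [0.5483, -0.001, 0.3001]
tool_rot: [0.863, 0.505, 0.004, 0.004]
ft_force: [0.2, -1.1, 0.2]
grip_width: 0.0009
time: 8.0
position: [0.6205, 0.1251, 0.2929]
tool_rot: [0.862, 0.507, 0.0, -0.001]
ft_force: [-0.6, -0.7, 0.1]
grip_width: 0.0003
rack_bar [[([0.526, -0.042, 0.05], 0.86), ([0.591, 0.074, 0.151], 0.67)], [([0.529, -0.031, 0.047], 0.91)]]
lid_edge [[([0.592, 0.076, 0.151], 0.77)], [([0.605, 0.063, 0.132], 0.63)]]
```

View pics/s3.png

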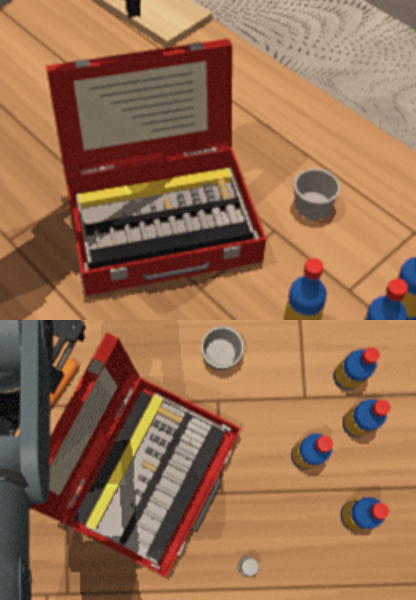

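The rack lies flat in the case: its yellow bar is near (155,185) in the side view, at z≈0.05. The lid, the case and the neighbouring things are unchanged. The gripper is behind the lid, so I go down and push.

```bash
python3 -m jog '[{"grip":255,"travel":[0,0,-2.6],"twist":0},{"grip":255,"travel":[0,0,-2.6],"twist":0},{"grip":255,"travel":[0,0,-2.2],"twist":0},{"grip":255,"travel":[0,0,0],"twist":0},{"grip":255,"travel":[-0.49,-0.87,0],"twist":0},{"grip":255,"travel":[-0.49,-0.87,0],"twist":0},{"grip":255,"travel":[-0.49,-0.87,0],"twist":0},{"grip":255,"travel":[0,0,0],"twist":0}]'
python3 -m jog '[{"grip":255,"travel":[-0.49,-0.87,0],"twist":0},{"grip":255,"travel":[-0.49,-0.87,0],"twist":0},{"grip":255,"travel":[-0.49,-0.87,0],"twist":0},{"grip":255,"travel":[-0.49,-0.87,0],"twist":0},{"grip":255,"travel":[-0.49,-0.87,0.1],"twist":0},{"grip":255,"travel":[-0.49,-0.87,0.2],"twist":0},{"grip":255,"travel":[-0.49,-0.87,0.2],"twist":0}]'
```

```text
time: 9.1
position: [0.605, 0.0943, 0.2223]
tool_rot: [0.863, 0.504, 0.001, 0.001]
ft_force: [0.8, 0.3, 0.5]
grip_width: 0.0006
time: 9.8
position: [0.569, 0.0341, 0.2249]
tool_rot: [0.863, 0.505, -0.001, -0.001]
ft_force: [1.9, 4.1, -1.0]
grip_width: 0.0003
```

```bash
python3 -m jog '[{"grip":255,"travel":[-0.51,-0.92,0.1],"twist":0},{"grip":255,"travel":[-0.51,-0.92,0.1],"twist":0},{"grip":255,"travel":[-0.51,-0.92,-0.1],"twist":0},{"grip":255,"travel":[-0.51,-0.92,-0.2],"twist":0},{"grip":255,"travel":[-0.51,-0.92,-0.3],"twist":0},{"grip":255,"travel":[-0.51,-0.92,-0.4],"twist":0},{"grip":255,"travel":[0,0,0],"twist":0}]'
python3 look.py pics/s4.png lid_edge
```

```text
time: 10.5
position: [0.5385, -0.0221, 0.2168]
tool_rot: [0.863, 0.505, -0.001, -0.0]
ft_force: [-0.1, 0.3, -0.0]
grip_width: 0.0006
lid_edge [[([0.53, -0.036, 0.204], 0.91)], [([0.631, -0.022, 0.118], 0.62)]]
```

View pics/s4.png

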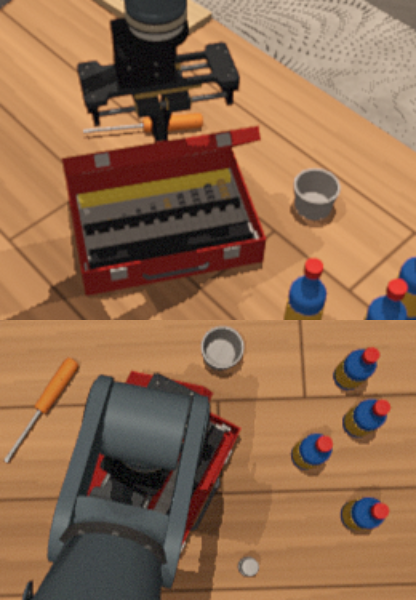

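The lid is at about 50° with the finger on its outer face. The case and the other things haven't moved. I continue down the arc, more slowly.

```bash
python3 -m jog '[{"grip":255,"travel":[-0.47,-0.83,-0.5],"twist":0},{"grip":255,"travel":[-0.47,-0.83,-0.6],"twist":0},{"grip":255,"travel":[-0.47,-0.83,-0.7],"twist":0},{"grip":255,"travel":[-0.47,-0.83,-0.8],"twist":0},{"grip":255,"travel":[-0.46,-0.83,-0.8],"twist":0},{"grip":255,"travel":[0,0,0],"twist":0}]'
python3 -m jog '[{"grip":255,"travel":[-0.23,-0.41,-0.7],"twist":0},{"grip":255,"travel":[-0.23,-0.41,-0.7],"twist":0},{"grip":255,"travel":[-0.23,-0.41,-0.8],"twist":0},{"grip":255,"travel":[-0.23,-0.41,-0.8],"twist":0},{"grip":255,"travel":[-0.23,-0.41,-0.8],"twist":0},{"grip":255,"travel":[0,0,0],"twist":0}]'
```

```text
time: 11.3
position: [0.5145, -0.0631, 0.182]
tool_rot: [0.863, 0.505, -0.002, -0.001]
ft_force: [-0.5, -0.0, 0.8]
grip_width: 0.0007
time: 11.9
position: [0.5039, -0.0828, 0.1442]
tool_rot: [0.863, 0.505, -0.001, -0.001]
ft_force: [-0.3, 0.1, -0.5]
grip_width: 0.0004
```

```bash
python3 -m jog '[{"grip":255,"travel":[-0.1,-0.15,-0.5],"twist":0},{"grip":255,"travel":[-0.1,-0.15,-0.5],"twist":0},{"grip":255,"travel":[-0.1,-0.15,-0.5],"twist":0},{"grip":255,"travel":[-0.1,-0.15,-0.4],"twist":0},{"grip":255,"travel":[-0.1,-0.15,-0.4],"twist":0},{"grip":255,"travel":[0,0,-0.3],"twist":0},{"grip":255,"travel":[0,0,0],"twist":0}]' | grep -E "pos|ft"
python3 -m jog '[{"grip":255,"travel":[0,0,-0.2],"twist":0},{"grip":255,"travel":[0,0,-0.2],"twist":0},{"grip":255,"travel":[0,0,-0.2],"twist":0},{"grip":255,"travel":[0,0,-0.2],"twist":0},{"grip":255,"travel":[0,0,-0.2],"twist":0},{"grip":255,"travel":[0,0,-0.2],"twist":0},{"grip":255,"travel":[0,0,0],"twist":0}]' | grep -E "pos|ft"
```

```text
position: [0.4996, -0.09, 0.1191]
ft_force: [0.4, 0.3, 1.2]
position: [0.4999, -0.0899, 0.1072]
ft_force: [-0.1, 0.5, 0.7]
```

```bash
python3 -m jog '[{"grip":255,"travel":[0,0,-0.15],"twist":0},{"grip":255,"travel":[0,0,-0.15],"twist":0},{"grip":255,"travel":[0,0,-0.1],"twist":0},{"grip":255,"travel":[0,0,0],"twist":0}]' | grep -E "pos|ft"
for i in 1 2 3; do python3 -m jog '[{"grip":255,"travel":[0,0,-0.1],"twist":0},{"grip":255,"travel":[0,0,0],"twist":0}]' | grep -E "pos|ft"; done
```

```text
position: [0.4999, -0.0899, 0.1034]
ft_force: [-0.4, 0.2, 0.2]
position: [0.4999, -0.0899, 0.1025]
ft_force: [0.3, -0.8, -0.4]
position: [0.4999, -0.0899, 0.1023]
ft_force: [-1.6, 1.0, 7.6]
position: [0.4999, -0.0899, 0.1022]
ft_force: [-2.4, 1.4, 15.2]
```

The lid has met its stop: the tip is at z≈0.080 and the force is 15 N and stiff. I back off upwards and check.

```bash
python3 -m jog '[{"grip":255,"travel":[0,0,0.5],"twist":0},{"grip":255,"travel":[0,0,2],"twist":0},{"grip":255,"travel":[0,0,4],"twist":0},{"grip":255,"travel":[0,0,4.5],"twist":0},{"grip":255,"travel":[0,0,4.5],"twist":0},{"grip":255,"travel":[0,0,4],"twist":0}]' | grep -E "pos|ft"
python3 -m jog '[{"grip":255,"travel":[-2,4.4,0],"twist":0},{"grip":255,"travel":[-2,4.4,0],"twist":0},{"grip":255,"travel":[-1,4.8,0],"twist":0},{"grip":255,"travel":[-1,4.8,0],"twist":0},{"grip":255,"travel":[-1,4.8,0],"twist":0},{"grip":255,"travel":[-0.5,4.8,0],"twist":0},{"grip":255,"travel":[0,4.8,0],"twist":0},{"grip":255,"travel":[0,4.8,0],"twist":0}]' | grep -E "pos|ft"
python3 look.py pics/s5.png case lid lid_edge rack_bar oil socket driver cup
```

```text
position: [0.4999, -0.0898, 0.2977]
ft_force: [1.3, 0.2, -1.0]
position: [0.4241, 0.288, 0.2956]
ft_force: [1.0, 0.1, -0.3]
case [[([0.516, -0.055, 0.08], 0.58), ([0.679, 0.124, 0.019], 0.26)], [([0.529, -0.034, 0.081], 0.57)]]
lid [[([0.525, -0.039, 0.084], 0.77)], [([0.528, -0.028, 0.082], 0.72)]]
lid_edge [[([0.524, -0.039, 0.082], 0.57), ([0.676, 0.126, 0.022], 0.51)], [([0.531, -0.032, 0.076], 0.93)]]
rack_bar [[([0.676, 0.123, 0.019], 0.45)], []]
oil [[([0.449, -0.363, 0.09], 0.92), ([0.676, -0.361, 0.094], 0.7)], [([0.458, -0.339, 0.102], 0.9), ([0.681, -0.348, 0.098], 0.68)]]
socket [[([0.385, -0.181, 0.038], 0.57)], [([0.383, -0.172, 0.043], 0.48)]]
driver [[([0.676, 0.126, 0.021], 0.97)], [([0.676, 0.127, 0.026], 0.86)]]
cup [[([0.742, -0.147, 0.032], 0.79)], [([0.744, -0.155, 0.018], 0.71)]]
```

View pics/s5.png

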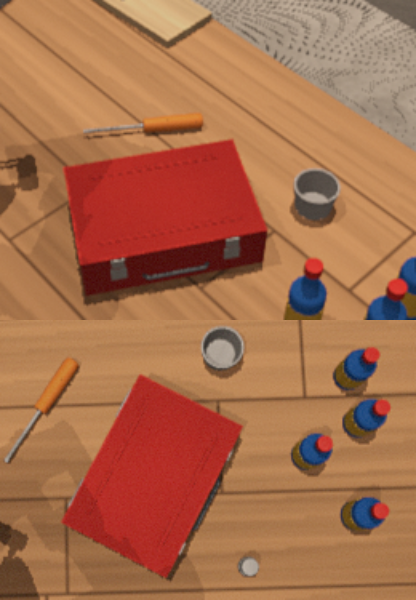

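The case is shut flush, its centre is at (0.528,-0.03) in the top view as before, and all the neighbouring things are in place. I hand in.

```bash
python3 -c "
from rig import *
print(hand_in())"
```

```text
the job is handed in; nothing more can be done
None
```

I folded the bit rack flat into the case, then pushed the lid over and shut it at low speed, and handed the job in at about 15 s on the robot's clock.

- **Rack:** the final press stopped hard with the fingertip at z ≈ 0.052 m and 15 N. The camera view then showed it lying flat.
- **Lid:** the final press stopped hard with the fingertip at z ≈ 0.080 m and 15 N. The last pictures show it shut flush, with the networks putting the lid's top at about 0.08 m.
- **Case and neighbours:** in the last pictures the case sits where it did. The socket, driver and cup are within about 5 mm of their first positions, the networks' usual error.
- **Oil bottle:** the network's two best hits in the last pictures were the look-alike bottles, so I checked the oil itself only by eye. It stands in the same place in the picture.
- **Weaker readings:** the `rack_bar` and `lid_edge` networks each gave a hit of about 0.5 or less that was really the driver; I ignored those.

No check failed. The gripper was clear of everything at hand-in.

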